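# Pin the bench magnifier's swing arm and bring the lens over the grid case

## Robot

A 6-joint arm with a two-finger parallel gripper is mounted at the origin on a cart in front of the work surface, level with it; the furniture and walls round the work are solid. World frame = base frame: x ahead of the robot, y to its left, z up, the work surface at z = 0. Lengths are in m, angles in rad, forces in N, time in s.
With the tool pointing down it reaches from about 0.25 to 0.725 m from the base axis. Payload 9.7 kg.
Tool frame: the origin (TCP) lies on the centre line of the jaws, within the pads' length; the fingertips stand 8 mm ahead of it and the grasp point (between the pads) lies 11 mm behind it; z points along the fingers, y is the line along which they close (so a half turn about z gives the same grasp; the last joint's range is limited). The gripper opens to 85 mm and grips with 20 to 120 N. Pads are 22 mm wide; open, the fingers measure 114 mm over their backs; the gripper's body (76 mm by 85 mm) begins 54 mm behind the grasp point. The pads swing forward as they close: fully open they stand 13 mm farther back than shut.
Start: joints at [-1.324, 0.087, 0.176, 1.66, 0, 1.571], TCP at [0.134, -0.533, 0.239] pointing down, gripper open.
Joint ranges: [-3.13, 3.13], [-0.85, 1.81], [-1.15, 1.24], [-2.2, 2.28], [-1.44, 1.52], [-3.14, 3.14]. Speed limits (rad/s): [2.22, 2.22, 2.57, 3.14, 3.14, 3.14].

## Interface

Orientations are given as [roll, pitch, yaw] about the fixed x, y, z axes, in that order (R = Rz(yaw) Ry(pitch) Rx(roll)).
In Python, from bench import ctrl gives the robot as it stands.
- The arm moves only by the tool jog_arm, never from a script. Its argument "commands" is a list of rows, each a list of 2 entries, a list of its own where there are three numbers: the shift along the tool's x, y, z in cm, then the turn about the tool's z in degrees. A call has 1 to 12 rows; each row shifts and turns the commanded pose from where the row before left it, along the tool's axes as they then stand; what a row does not reach is not made up. A row lasts 1/8 s, in which the tool goes at most 62.5 mm and 10.7 degrees, less where a joint would pass 70% of its speed; a pose out of reach is approached as far as the arm can. A call is refused whole if a number of a shift passes 6.25 or a number of a turn 10.7, either way. A call with a gripper value outside its range is refused whole. "jaw" is the opening, from 0 (shut) to 1 (fully open), set as the call begins (left out, the last holds). The fingers move at their own pace and stop on an object; "squeeze" is the grip in N (left out, the last holds). Time passes only in rows, so rows that do not move let the fingers close. It gives the time, the measured TCP pose, the force, the opening and the grip force at its end, in the units of the state.
- ctrl.get_state(): the state, without advancing time (a new reading comes with each control period).
- ctrl.get_image(name): name is "side" or "top" or "wrist"; returns a dict with "frame" (400x640x3 uint8, blue, green, red), "fx", "fy", "cx", "cy" (pixels), "eye" and "rotation" of the camera in the world. Camera axes: x right, y down, z forward; pixel columns grow to the right and rows downward; lengths in m; the calibration is good to about 2 mm. A picture is of the moment at which its call begins. There is no depth.
- ctrl.close_job(): hands the job in; it is judged then, once.
The state is a dict: "clock": time; "q": joint angles; "joint_vel": joint speeds; "effort": joint torques, N m; "tcp_pos": TCP position; "eef_rot": TCP orientation; "wrist_force": force on the tool from outside, world axes, zero at the start; "wrist_torque": the same for the moment, N m; "gripper_width": opening from 0.0 (shut) to 1.0 (fully open); "gripper_force": force on a finger pad.
Only numpy, scipy, OpenCV 4.12 (cv2) and the standard library are available. Lean on these libraries where they do the work, as an engineer would, in place of code of your own. Each camera call takes 0.05 s, during which the arm holds its last target. There are 200 camera calls.

## Task

The bench magnifier's swing arm has been set back between the two lugs of its stand, but its pivot pin is still parked in the storage bore of the post. Thread the pin down through the upper lug, the arm's eye and the lower lug, pressing it gently past its spring catch until the collar sits fully home on the upper lug, and never forcing it where it binds. Then swing the arm by its grip so that the lens is centred over the grid case, and let go, leaving the case and the things lying round it undisturbed.

Things in the scene. Friction and masses are not known exactly. Their poses are not given: they have to be found in the camera images.
- pin_knob (a point): Centre of the pin's dark knurled grip: upright cylinder 20 mm dia., 34 mm tall, 110 g. Below: collar 24 mm dia. x 5 mm (underside 22 mm below this point), shaft 10 mm dia. x 92 mm, its end chamfered to a 9 mm tip (tip 114 mm below), 3 mm wide catch groove 18 mm above the tip. z up the pin. It starts upright in the storage bore, collar on the post's top. Grip it clear of the collar.
- storage_bore (a point): Top mouth of the storage bore in the fixed round post (36 mm dia.), 112 mm up; y points from post to pivot. A fork is clamped on the post: upper lug 14 mm thick, top level with this point, a 52 mm gap with the arm's eye, lower lug 16 mm thick, both bored 11.5 mm, 42 mm from this axis. Clamped by hand, it stands turned up to 0.2 rad either way round the post: feel or look for its bore.
- eye_centre (a point): Centre of the swing arm's eye: barrel 37 mm dia., 48 mm tall, bore 11.5 mm, mouth countersunk to 31 mm, loose on the lower lug, 4 mm free above; within 2 mm of 42 mm ahead of the post's axis, so up to 10 mm from the lugs' bore. The pressed pin draws it into line (2 to 8 N). The lower lug's spring ball resists the pin's last 18 mm with 2 to 8 N, then snaps into the groove. y: to the lens.
- grip_post (a point): Point to pinch on the arm's black upright grip post: cylinder 16 mm dia., from 78 to 115 mm above the table, this point at 99 mm, 72 mm out from the eye's axis along the arm. A leg with a glide foot 20 mm dia. stands on the table right below it, so the arm rests level and slides over the table. The post is round: the fingers need not turn with the arm.
- lens_centre (a point): Centre of the round lens (black rim 72 mm dia., 11 mm thick, 70 mm above the table), 136 mm out from the eye's axis along the arm, level with it. It starts swung out toward the robot by about 0.3 to 1 rad from the case.
- case_centre (a point): Centre of the top of the flat grey grid case, 75 x 80 mm, 9 mm thick, lying on the table on the circle (within about 6 mm) that the lens describes round the pivot. Leave it where it lies.
- tweezers: Bystander: fine steel tweezers, 105 x 58 x 10 mm, beyond the grid case. Origin at centre of underside.
- block_puck: Bystander: round aluminium puck with four resin blocks, 36 mm dia., 22 mm tall, on the robot's side of the stand. Origin at centre of underside.
- stain_vial: Bystander: amber vial with black cap, 25 mm dia., 48 mm tall, on the far side of the stand. Origin at centre of underside.
- pin: The whole pin (see pin_knob); origin at its tip. Bores and collar seat are soft bronze: meet them slowly (about 1 cm/s) with a light grip (25 N is enough) and stop or give way when it resists; jamming it or landing hard counts as forcing.
- stand: The whole fixed stand (see storage_bore); origin under the nominal pivot axis, on the table; y as for storage_bore. A 0.35 m tall microtome stands behind the table's front strip, from about 0.57 m ahead of the robot and from 0.17 m right of its axis leftward: keep the arm and gripper on the robot's side of it.
- lens_arm: The whole swing arm (see eye_centre); origin on the eye's axis at table height.
Mind the look-alikes: they are no part of the job. Leave any brown look-alike of the part that bears case_centre alone.

How it is judged:
By the outcome, as a careful person would: the job done as asked, in the order asked, and still so for the second after the job is handed in, with the robot touching nothing.
It also fails if it takes over 72 s, if anything falls off the work surface, if the arm or the gripper's body presses on something with over 40 N, if the wrist force passes 120 N, or if a joint passes its speed limit or range.

## Working session

There is one attempt and no reset: what is moved stays moved. The work goes in short steps, Python scripts to look and compute and a tool call to move; the robot and the scene stay as the last step left them, time stands still between calls to the robot, and variables do not carry over. Pictures are saved under pics/ and viewed, at most 10 in all, crops included, and the job is handed in when it is done.

Besides the shell and the picture viewer there is one more tool, called as name(argument=value, ...), one argument or row to a line, values as JSON. jog_arm: Moves the arm, as the interface text tells. Its arguments: {"type":"object","properties":{"commands":{"type":"array","items":{"type":"array"}},"jaw":{"type":"number"},"squeeze":{"type":"number"}},"required":["commands"]}

```bash
mkdir -p pics; ls
cat > h.py <<'E'
import cv2, numpy as np
from bench import ctrl
def shot(n,f):
    im=ctrl.get_image(n); cv2.imwrite(f'pics/{f}.png',im['frame']); np.save(f'pics/{f}.npy',{k:v for k,v in im.items()},allow_pickle=True); return im
def load(f): return np.load(f'pics/{f}.npy',allow_pickle=True).item()
def ray(im,u,v):
    d=np.array(im['rotation'])@np.array([(u-im['cx'])/im['fx'],(v-im['cy'])/im['fy'],1.]); return np.array(im['eye']),d/np.linalg.norm(d)
def onz(im,u,v,z):
    e,d=ray(im,u,v); return e+d*(z-e[2])/d[2]
def proj(im,p):
    c=np.array(im['rotation']).T@(np.array(p)-im['eye']); return im['fx']*c[0]/c[2]+im['cx'],im['fy']*c[1]/c[2]+im['cy']
E
python3 - <<'E'
from h import *
a=[shot(n,n+'0') for n in('top','side')]
for i in a: print(i['eye'],i['rotation'],i['fx'])
cv2.imwrite('pics/both0.png',np.vstack([cv2.resize(i['frame'],(480,300)) for i in a]))
print(ctrl.get_state())
E
```

```text
pics
[ 0.35954247 -0.05285265  1.10528746] [-3.02643822 -0.01091703 -1.56382318] 492.25315031848567
[ 0.41990507 -0.8210391   0.50721658] [-2.05432648 -0.02710782 -0.08480352] 374.9434189721334
{'clock': 0.1, 'q': array([-1.32400841e+00,  8.73893795e-02,  1.75238523e-01,  1.65980208e+00,
       -1.05183194e-05,  1.57077855e+00]), 'joint_vel': array([-0.00018954, -0.0010774 ,  0.00190189, -0.00112323,  0.00110706,
       -0.00140152]), 'effort': array([-1.23187641e-03, -5.21559620e+01,  4.65655375e+01,  1.59687881e-02,
       -5.67347001e-05,  9.33636272e-06]), 'tcp_pos': array([ 0.13431061, -0.533153  ,  0.2386755 ]), 'eef_rot': array([-3.14043604e+00,  1.04977464e-05,  2.46805706e-01]), 'wrist_force': array([ 0.69212449,  0.43582088, -0.49443558]), 'wrist_torque': array([-0.00764327,  0.0106897 , -0.0457928 ]), 'gripper_force': 0.0, 'gripper_width': 0.9958396794559685}
```

View pics/top0.png

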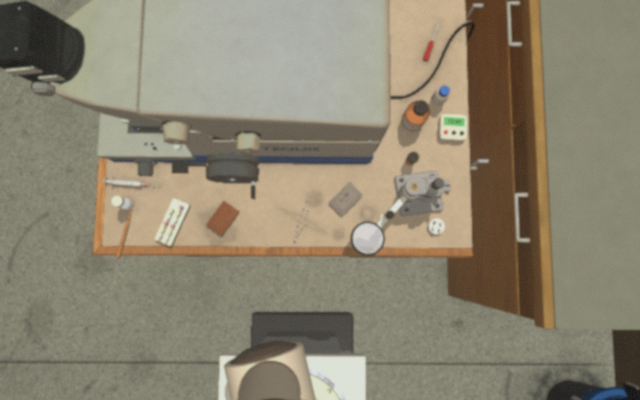

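View pics/side0.png

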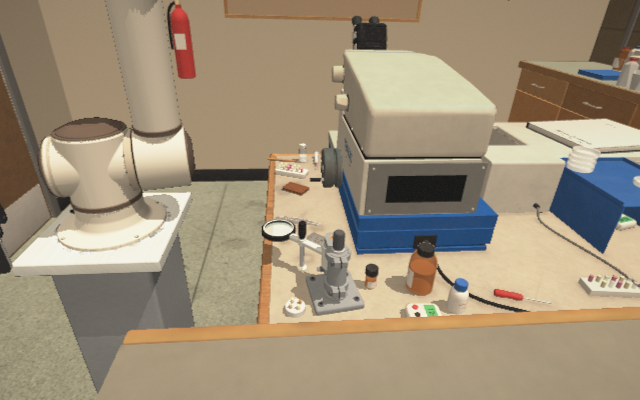

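The top view shows the knob at (437,184), fork lug/eye at about (415,187), lens at (368,238), and grey case at (346,199). The brown look-alike is at (223,218), the tweezers at (301,222), the puck at (436,227) and the vial at (412,158). In the side view the knob is at (338,238) and the grip post at (302,230). Candidates for the pin: knurled knob, top (437,184), versus the vial cap (412,158) and the black grip post (near 405,200). I choose the one standing on the post. For the case I choose grey (346,199), not brown (223,218). Close crop next.

```bash
cat >> h.py <<'E'
from scipy.spatial.transform import Rotation as Ro
def ray(im,u,v):
    d=Ro.from_euler('xyz',im['rotation']).apply([(u-im['cx'])/im['fx'],(v-im['cy'])/im['fy'],1.]); return np.array(im['eye']),d/np.linalg.norm(d)
def proj(im,p):
    c=Ro.from_euler('xyz',im['rotation']).inv().apply(np.array(p)-im['eye']); return im['fx']*c[0]/c[2]+im['cx'],im['fy']*c[1]/c[2]+im['cy']
E
python3 - <<'E'
from h import *
t=load('top0');s=load('side0')
c1=cv2.resize(t['frame'][145:255,325:465],None,fx=4.2,fy=4.2,interpolation=2)
c2=cv2.resize(s['frame'][210:320,255:385],None,fx=4.2,fy=4.2,interpolation=2)[:462]
w=588
o=np.zeros((462,588+546,3),np.uint8);o[:,:588]=c1;o[:,588:]=c2
cv2.imwrite('pics/crop0.png',cv2.resize(o,(800,326),interpolation=3))
for n,u,v,z in[('knob',437,184,.151),('eye',415,187,.112),('lens',368,238,.073),('case',346,199,.009),('puck',436,227,.022),('vial',412,158,.048)]: print(n,onz(t,u,v,z))
for n,u,v,z in[('knobtop',338,233,.151),('lens',279,230,.075)]: print(n,onz(s,u,v,z))
E
```

```text
knob [ 0.5057219  -0.28797337  0.151     ]
eye [ 0.50511321 -0.25240853  0.112     ]
lens [ 0.40204322 -0.15997105  0.073     ]
case [ 0.49167397 -0.11751152  0.009     ]
puck [ 0.42949475 -0.31563282  0.022     ]
vial [ 0.57856011 -0.25963184  0.048     ]
knobtop [ 0.50823706 -0.2949337   0.151     ]
lens [ 0.40599895 -0.16621864  0.075     ]
```

View pics/crop0.png

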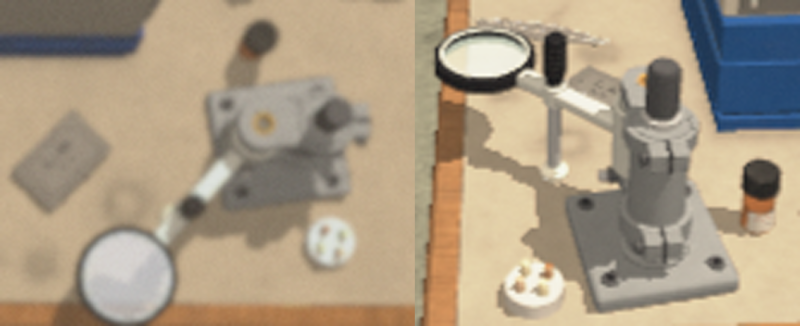

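Crop: the bronze lug bore sits at top-image (414.1,186.2), and the knob top at (437.4,183.1) stands on the post. The arm, lens and grey case are as assumed. Now I move up near the stand.

jog_arm(
  commands=[
    [[4,-1.4,0],0],
    [[4,-1.4,0],0],
    [[4,-1.4,0],0],
    [[4,-1.4,0],0],
    [[4,-1.4,0],0],
    [[4,-1.4,0],0],
    [[4,-1.4,0],0],
    [[4,-1.4,0],0],
    [[3,-1.2,0],0],
    [[0,0,0],0],
    [[0,0,0],0],
  ],
  jaw=0.6,
  squeeze=25,
)

```text
clock: 1.48
tcp_pos: [0.4431, -0.3277, 0.239]
eef_rot: [-3.141, 0.001, 0.247]
wrist_force: [0.3, -1.1, -0.6]
gripper_width: 0.602
gripper_force: 0.0
```

Run:
```python
from h import *
w=shot('wrist','w1'); print(w['eye'],w['rotation'],w['fx']); s=ctrl.get_state(); print(s['clock'],s['tcp_pos'],s['eef_rot'],s['wrist_force'])
print(proj(w,[.507,-.289,.151]),proj(w,[.507,-.251,.112]))
```

```text
[ 0.51577294 -0.30977296  0.37298275] [ 2.84265839e+00  7.24706587e-04 -1.32414388e+00] 335.09223479488963
1.525 [ 0.4428776  -0.32795745  0.23915177] [-3.14134683e+00  4.30657657e-04  2.46252096e-01] [-0.49208941 -0.76400083  0.48146936]
(np.float64(283.1196107817902), np.float64(101.70044787626522)) (np.float64(238.16514446197763), np.float64(87.7795444076948))
```

View pics/w1.png

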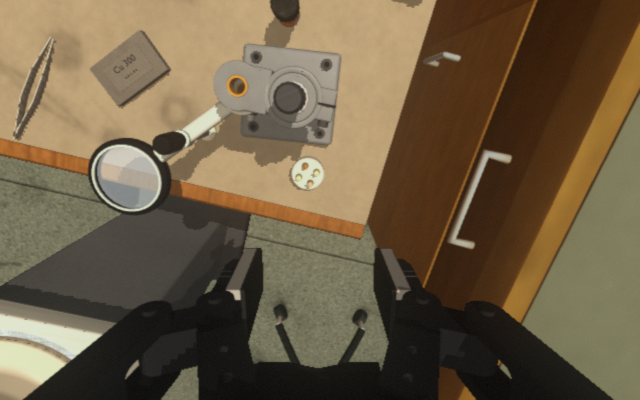

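The wrist view shows the orange lug bore at (237,86), knob at (291,97), post collar around (291,97), lens (130,175), case (130,68) and grip post top (168,143). I measure these.

```bash
cat > m.py <<'E'
from h import *
def orange(im,roi=None):
    h=cv2.cvtColor(im['frame'],cv2.COLOR_BGR2HSV); m=cv2.inRange(h,(8,150,90),(28,255,255))
    if roi: k=np.zeros_like(m);k[roi[1]:roi[3],roi[0]:roi[2]]=255;m&=k
    p=cv2.findNonZero(m); hu=cv2.convexHull(p); return cv2.minEnclosingCircle(hu),(cv2.fitEllipse(hu) if len(hu)>4 else None),len(p)
E
python3 - <<'E'
from m import *
w=load('w1')
c,e,n=orange(w,(210,60,265,115)); print(c,e,n)
b=onz(w,*e[0],.112); print('bore',b)
g=cv2.cvtColor(w['frame'],cv2.COLOR_BGR2GRAY)
def dark(roi,th):
    x0,y0,x1,y1=roi; m=(g[y0:y1,x0:x1]<th).astype(np.uint8)
    cs,_=cv2.findContours(m,0,2); k=max(cs,key=cv2.contourArea); el=cv2.minAreaRect(k); (cx,cy),r=cv2.minEnclosingCircle(k)
    return (cx+x0,cy+y0),r,cv2.contourArea(k)
for th in(50,60,70): print('knob',dark((265,70,315,125),th))
print('rim',dark((80,125,180,220),60))
k=dark((265,70,315,125),60); print('knob',onz(w,*k[0],.151), 'r exp',335*.01/(.373-.151))
print('k283?',onz(w,291,97,.134))
m=cv2.inRange(g,60,125)
x=np.array([[90,70],[138,31],[172,68],[122,106]]) 
print('case',onz(w,*x.mean(0),.009),[onz(w,*q,.009).round(4) for q in x])
print('lens',onz(w,130,175,.076))
for z,ww in((.112,18),(.112,14)):pass
cv2.imwrite('pics/z1.png',cv2.resize(w['frame'][60:130,205:335],None,fx=6,fy=6,interpolation=2))
E
```

```text
((236.42857360839844, 85.71428680419922), 10.829011917114258) ((236.794189453125, 85.49347686767578), (19.5085506439209, 21.637813568115234), 156.3850555419922) 208
bore [ 0.50833284 -0.24973678  0.112     ]
knob ((294.0, 111.0), 9.999999747378752e-05, 0.0)
knob ((289.5, 100.0), 14.8071928024292, 43.0)
knob ((288.6265163421631, 97.73743438720703), 15.821364402770996, 725.0)
rim ((142.07912063598633, 173.45526123046875), 54.101280212402344, 5478.0)
knob [ 0.50900321 -0.29270807  0.151     ] r exp 15.09009009009009
k283? [ 0.51064936 -0.29196191  0.134     ]
case [ 0.49494185 -0.11856681  0.009     ] [array([ 0.4837, -0.0787,  0.009 ]), array([ 0.5318, -0.1228,  0.009 ]), array([ 0.5059, -0.1593,  0.009 ]), array([ 0.456, -0.113,  0.009])]
lens [ 0.40768901 -0.16092384  0.076     ]
```

View pics/z1.png

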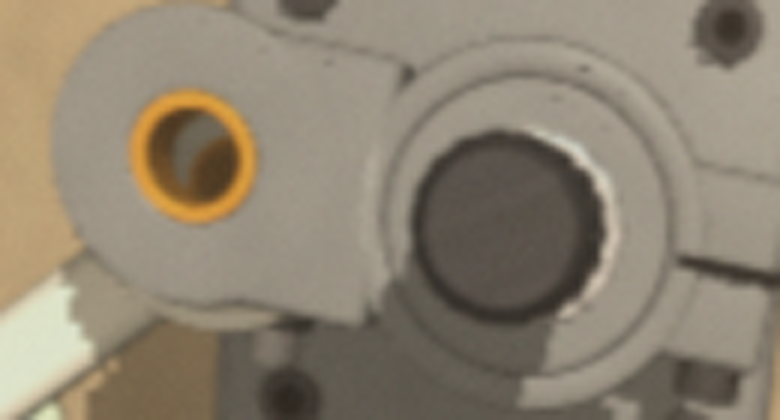

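jog_arm(
  commands=[
    [[2.4,-0.6,0],0],
    [[2.4,-0.6,0],0],
    [[2.45,-0.65,0],0],
    [[0,0,2.5],0],
    [[0,0,2.5],0],
    [[0,0,2.5],0],
    [[0,0,2],0],
    [[0,0,1.3],0],
    [[0,0,0],0],
    [[0,0,0],0],
  ],
)

```text
clock: 2.78
tcp_pos: [0.5094, -0.2923, 0.1323]
eef_rot: [3.141, -0.001, 0.246]
wrist_force: [-0.4, 0.9, 0.6]
gripper_width: 0.601
gripper_force: 0.0
```

jog_arm(
  commands=[
    [[0,0,0],0],
    [[0,0,0],0],
    [[0,0,0],0],
    [[0,0,0],0],
    [[0,0,0],0],
    [[0,0,0],0],
  ],
  jaw=0,
  squeeze=25,
)

```text
clock: 3.52
tcp_pos: [0.5095, -0.292, 0.132]
eef_rot: [3.141, -0.001, 0.247]
wrist_force: [-1.0, 0.2, 6.3]
gripper_width: 0.224
gripper_force: 24.6
```

jog_arm(
  commands=[
    [[0,0,-0.2],0],
    [[0,0,-0.3],0],
    [[0,0,-0.5],0],
    [[0,0,-0.5],0],
    [[0,0,-0.5],0],
    [[0,0,0],0],
  ],
)

```text
clock: 4.28
tcp_pos: [0.5095, -0.2921, 0.1519]
eef_rot: [3.141, -0.001, 0.247]
wrist_force: [0.4, 0.3, -1.7]
gripper_width: 0.226
gripper_force: 24.5
```

jog_arm(
  commands=[
    [[0,0,-1],0],
    [[0,0,-1],0],
    [[0,0,-1],0],
    [[0,0,-1],0],
    [[0,0,-1],0],
    [[0,0,-1],0],
    [[0,0,-1],0],
    [[0,0,-1],0],
    [[0,0,-0.5],0],
    [[0,0,0],0],
    [[0,0,0],0],
  ],
)

```text
clock: 5.65
tcp_pos: [0.5092, -0.2919, 0.2359]
eef_rot: [-3.141, 0.0, 0.247]
wrist_force: [0.1, 0.2, -1.6]
gripper_width: 0.222
gripper_force: 24.5
```

Run:
```python
from m import *
w=shot('wrist','w2'); s=ctrl.get_state(); print(s['clock'],s['tcp_pos'],s['eef_rot'],s['wrist_force'])
p=s['tcp_pos']; print('eye',w['eye'],'knob',proj(w,[p[0],p[1],p[2]]),'tip',proj(w,[p[0],p[1],p[2]-.112]),'bore',proj(w,[.5083,-.2497,.112]))
```

```text
5.7 [ 0.50911496 -0.29187224  0.23580717] [-3.14105583e+00  5.57432204e-04  2.46762679e-01] [-0.99998277 -0.03025544 -1.0475989 ]
eye [ 0.58180692 -0.2739887   0.36986284] knob (np.float64(317.2619306268607), np.float64(270.92109121365627)) tip (np.float64(317.6387033671342), np.float64(198.16957315472388)) bore (np.float64(265.829705064475), np.float64(182.3661616924245))
```

View pics/w2.png

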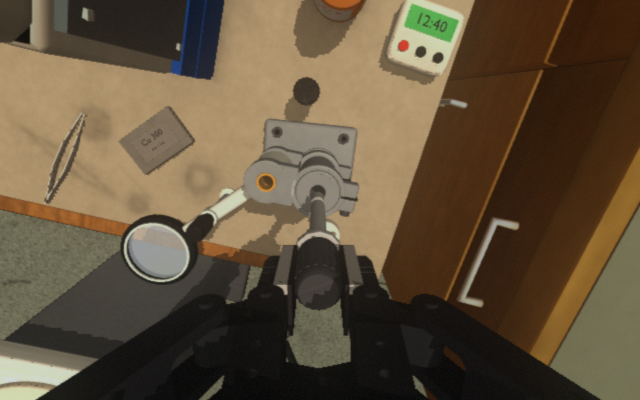

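The pin hangs upright: shaft (317,215), tip about (318,195), orange lug bore (266,182). Measure the bore again from here.

Run:
```python
from m import *
w=load('w2')
c,e,n=orange(w,(245,160,285,205)); print(c,e,n); b=onz(w,*e[0],.112); b2=onz(w,*c[0],.112); print(b,b2)
p=np.array([.5092,-.2919]); d=b[:2]-p; print('dist',np.hypot(*d)); u=d/np.hypot(*d)*.042; print('target',p+u)
y=.2468; print('tool', u[0]*np.cos(y)+u[1]*np.sin(y), u[0]*np.sin(y)-u[1]*np.cos(y))
# post top circle check
g=w['frame'][165:225,285:350]; print(proj(w,[p[0],p[1],.112]), proj(w,[p[0],p[1],.124]))
cv2.imwrite('pics/z2.png',cv2.resize(w['frame'][145:235,235:365],None,fx=6,fy=6,interpolation=2))
```

```text
((265.5, 182.0), 9.394247055053711) ((265.52685546875, 181.94944763183594), (17.749032974243164, 18.71673011779785), 124.08924102783203) 186
[ 0.50857523 -0.24939927  0.112     ] [ 0.50852954 -0.24938685  0.112     ]
dist 0.04250532551083641
target [ 0.50858266 -0.24990454]
tool 0.00966094421407814 -0.04087378324662974
(np.float64(317.72039688855017), np.float64(193.789445014183)) (np.float64(317.70045601955644), np.float64(198.14834312043652))
```

View pics/z2.png

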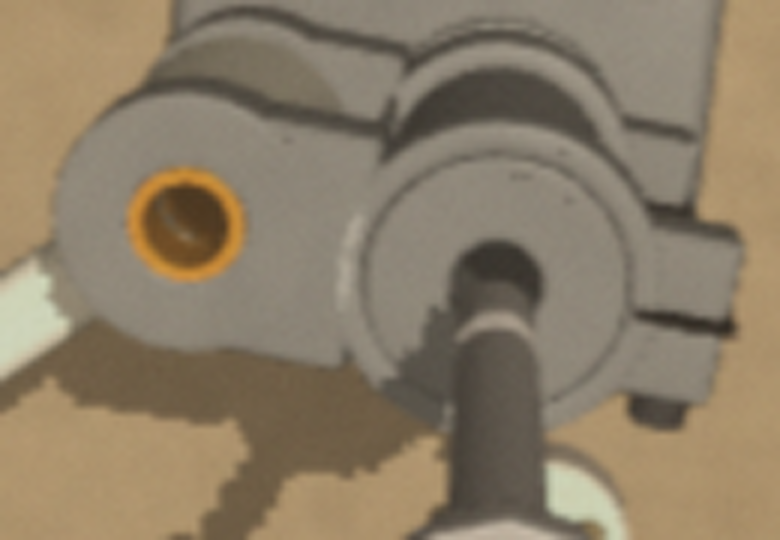

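Crop: bore ring centred at (186,225), post top circle at about (498,282), pin hanging over its hole. I compute the post-to-bore offset from both views.

Run:
```python
from m import *
for f,roi,br,sc in(('w1',(265,60,325,130),(210,60,265,115),0),('w2',(285,160,350,225),(245,160,285,205),0)):
    w=load(f); b=onz(w,*orange(w,br)[1][0],.112)
    for r in (.036,):
        pass
    P={'w1':(205+537/6,60+225/6),'w2':(235+498/6,145+282/6)}[f]
    p=onz(w,*P,.112); d=(b-p)[:2]; print(f,p,b,d,np.hypot(*d))
    # check projected 36 mm circle extents in crop coords
    c=np.array([proj(w,p+np.array([.018*np.cos(a),.018*np.sin(a),0])) for a in np.linspace(0,6.28,60)]); o={'w1':(205,60),'w2':(235,145)}[f]
    print(((c.min(0)-o)*6).round(),((c.max(0)-o)*6).round())
    h=np.array([b+np.array([.00575*np.cos(a),.00575*np.sin(a),0]) for a in np.linspace(0,6.28,60)])
```

```text
w1 [ 0.51046693 -0.29293067  0.112     ] [ 0.50833284 -0.24973678  0.112     ] [-0.00213409  0.04319388] 0.04324656977949101
[392.  70.] [682. 373.]
w2 [ 0.51069965 -0.29175364  0.112     ] [ 0.50857523 -0.24939927  0.112     ] [-0.00212442  0.04235438] 0.042407622112763
[363. 150.] [633. 409.]
```

jog_arm(
  commands=[
    [[0.2,-1.0,0],0],
    [[0.2,-1.0,0],0],
    [[0.2,-1.0,0],0],
    [[0.22,-1.12,0],0],
    [[0,0,0.3],0],
    [[0,0,0.3],0],
    [[0,0,0.2],0],
    [[0,0,0],0],
    [[0,0,0],0],
  ],
)

```text
clock: 6.82
tcp_pos: [0.5071, -0.2502, 0.2283]
eef_rot: [3.142, 0.0, 0.247]
wrist_force: [-0.0, 0.7, -1.1]
gripper_width: 0.221
gripper_force: 24.6
```

Run:
```python
from m import *
w=shot('wrist','w3'); s=ctrl.get_state(); print(s['clock'],s['tcp_pos'],s['eef_rot'],s['wrist_force'])
q=proj(w,[.5083,-.2497,.112]); print(q); x,y=int(q[0])-45,int(q[1])-40; print(x,y)
cv2.imwrite('pics/z3.png',cv2.resize(w['frame'][y:y+75,x:x+100],None,fx=8,fy=8,interpolation=2))
```

```text
6.875 [ 0.50714261 -0.25014462  0.22833405] [ 3.14156074e+00 -5.84232445e-05  2.46552408e-01] [-0.07742101  0.83587136 -1.25468697]
(np.float64(317.41200080062146), np.float64(195.0469651096878))
272 155
```

View pics/z3.png

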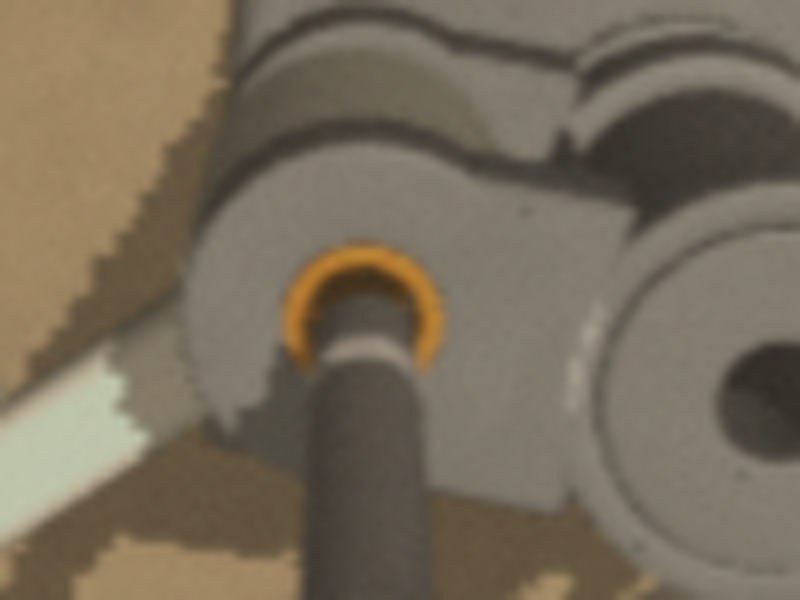

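The pin tip (366) is centred sideways in the orange ring (364) and sits over it. I lower slowly.

jog_arm(
  commands=[
    [[0,0,0.15],0],
    [[0,0,0.12],0],
    [[0,0,0.12],0],
    [[0,0,0.12],0],
    [[0,0,0.1],0],
    [[0,0,0],0],
  ],
)

```text
clock: 7.62
tcp_pos: [0.5071, -0.25, 0.2221]
eef_rot: [-3.141, 0.0, 0.247]
wrist_force: [0.4, -0.8, -1.0]
gripper_width: 0.221
gripper_force: 24.6
```

jog_arm(
  commands=[
    [[0,0,0.12],0],
    [[0,0,0.12],0],
    [[0,0,0.12],0],
    [[0,0,0.12],0],
    [[0,0,0],0],
  ],
)

```text
clock: 8.25
tcp_pos: [0.5071, -0.2499, 0.2173]
eef_rot: [-3.141, 0.0, 0.247]
wrist_force: [1.1, -0.5, -1.4]
gripper_width: 0.225
gripper_force: 24.6
```

jog_arm(
  commands=[
    [[0,0,0.12],0],
    [[0,0,0.12],0],
    [[0,0,0.12],0],
    [[0,0,0.12],0],
    [[0,0,0.12],0],
    [[0,0,0.12],0],
    [[0,0,0.12],0],
    [[0,0,0.12],0],
    [[0,0,0],0],
  ],
)

```text
clock: 9.38
tcp_pos: [0.5071, -0.25, 0.2077]
eef_rot: [-3.141, 0.0, 0.247]
wrist_force: [0.3, -0.9, -0.6]
gripper_width: 0.23
gripper_force: 24.6
```

Tip at 95.5 mm and free. The eye is next.

jog_arm(
  commands=[
    [[0,0,0.12],0],
    [[0,0,0.12],0],
    [[0,0,0.12],0],
    [[0,0,0.12],0],
    [[0,0,0],0],
  ],
)

```text
clock: 10.0
tcp_pos: [0.5071, -0.25, 0.2028]
eef_rot: [-3.141, 0.0, 0.247]
wrist_force: [-0.3, 0.5, -1.9]
gripper_width: 0.225
gripper_force: 24.6
```

jog_arm(
  commands=[
    [[0,0,0.1],0],
    [[0,0,0.1],0],
    [[0,0,0.1],0],
    [[0,0,0.1],0],
    [[0,0,0],0],
  ],
)

```text
clock: 10.62
tcp_pos: [0.5071, -0.25, 0.1988]
eef_rot: [-3.141, 0.0, 0.247]
wrist_force: [-0.2, -0.3, -1.0]
gripper_width: 0.224
gripper_force: 24.6
```

jog_arm(
  commands=[
    [[0,0,0.1],0],
    [[0,0,0.1],0],
    [[0,0,0.1],0],
    [[0,0,0.1],0],
    [[0,0,0],0],
  ],
)

```text
clock: 11.25
tcp_pos: [0.5071, -0.2499, 0.1949]
eef_rot: [-3.141, 0.0, 0.247]
wrist_force: [-1.0, 0.2, -0.9]
gripper_width: 0.224
gripper_force: 24.6
```

jog_arm(
  commands=[
    [[0,0,0.1],0],
    [[0,0,0.1],0],
    [[0,0,0.1],0],
    [[0,0,0.1],0],
    [[0,0,0],0],
  ],
)

```text
clock: 11.88
tcp_pos: [0.5071, -0.25, 0.1909]
eef_rot: [-3.141, 0.0, 0.247]
wrist_force: [-0.2, -1.0, -1.7]
gripper_width: 0.223
gripper_force: 24.6
```

jog_arm(
  commands=[
    [[0,0,0.1],0],
    [[0,0,0.1],0],
    [[0,0,0.1],0],
    [[0,0,0.1],0],
    [[0,0,0.1],0],
    [[0,0,0],0],
  ],
)

```text
clock: 12.62
tcp_pos: [0.5075, -0.25, 0.1874]
eef_rot: [3.14, -0.002, 0.247]
wrist_force: [-1.1, 1.1, 9.3]
gripper_width: 0.219
gripper_force: 25.8
```

jog_arm(
  commands=[
    [[0,0,0],0],
    [[0,0,0],0],
    [[0,0,0],0],
  ],
)

```text
clock: 13.0
tcp_pos: [0.5075, -0.25, 0.1874]
eef_rot: [3.14, -0.002, 0.247]
wrist_force: [-0.2, 1.5, 9.5]
gripper_width: 0.223
gripper_force: 25.8
```

Run:
```python
from m import *
w=shot('wrist','w4'); s=ctrl.get_state(); print(s['clock'],s['tcp_pos'],s['eef_rot'],s['wrist_force'],s['wrist_torque'])
cv2.imwrite('pics/z4.png',cv2.resize(w['frame'][130:290,190:400],None,fx=3.7,fy=3.7,interpolation=2))
```

```text
13.05 [ 0.50754486 -0.25002943  0.18739145] [ 3.14031223e+00 -1.91759447e-03  2.46947859e-01] [-0.73926165  1.90702157  9.38254687] [ 0.33725752  0.2963658  -0.00146092]
```

View pics/z4.png

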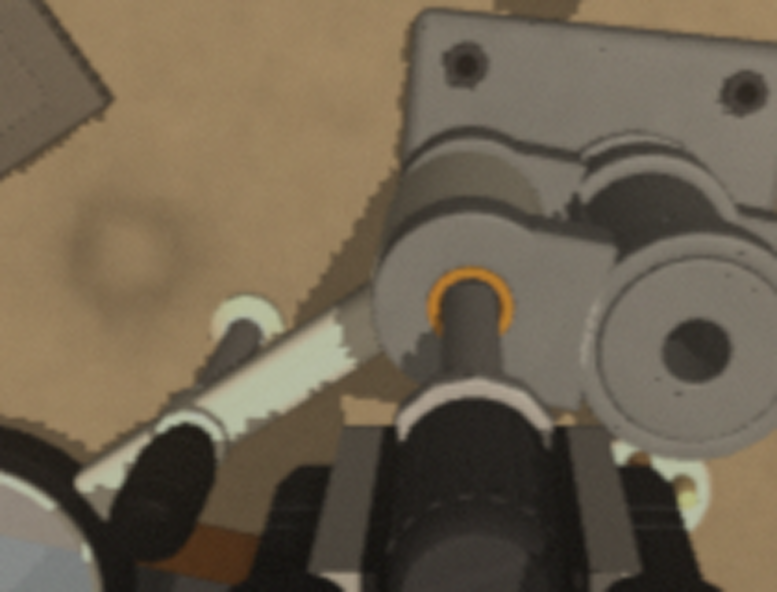

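The crop shows the shaft centred sideways in the ring (471 against 470), and the arm has not visibly moved. I ease off and wiggle lightly rather than press harder.

jog_arm(
  commands=[
    [[0,0,-0.08],0],
    [[0.05,0,0],0],
    [[-0.05,0.05,0],0],
    [[-0.05,-0.05,0],0],
    [[0.05,-0.05,0],0],
    [[0,0.05,0],0],
    [[0,0,0],0],
  ],
)

```text
clock: 13.92
tcp_pos: [0.5074, -0.25, 0.1875]
eef_rot: [3.141, -0.001, 0.247]
wrist_force: [-0.7, 0.8, 6.0]
gripper_width: 0.225
gripper_force: 25.4
```

jog_arm(
  commands=[
    [[0,0,-0.2],0],
    [[0.12,0,0],0],
    [[0,0,0],0],
    [[0,0,0],0],
  ],
)

```text
clock: 14.42
tcp_pos: [0.5082, -0.2497, 0.1885]
eef_rot: [-3.141, 0.0, 0.247]
wrist_force: [-1.0, 0.9, 0.0]
gripper_width: 0.221
gripper_force: 24.6
```

jog_arm(
  commands=[
    [[-0.12,0,0],0],
    [[-0.12,0,0],0],
    [[0,0,0],0],
    [[0,0,0],0],
  ],
)

```text
clock: 14.92
tcp_pos: [0.5061, -0.2502, 0.1887]
eef_rot: [-3.141, -0.0, 0.247]
wrist_force: [1.2, 0.6, -3.0]
gripper_width: 0.222
gripper_force: 24.6
```

jog_arm(
  commands=[
    [[0.12,0,0],0],
    [[0,0.12,0],0],
    [[0,0,0],0],
    [[0,0,0],0],
  ],
)

```text
clock: 15.42
tcp_pos: [0.5074, -0.251, 0.1888]
eef_rot: [-3.141, -0.0, 0.247]
wrist_force: [0.1, 2.0, 0.3]
gripper_width: 0.222
gripper_force: 25.0
```

jog_arm(
  commands=[
    [[0,-0.12,0],0],
    [[0,-0.12,0],0],
    [[0,0,0],0],
    [[0,0,0],0],
  ],
)

```text
clock: 15.92
tcp_pos: [0.5069, -0.249, 0.1888]
eef_rot: [3.141, -0.0, 0.247]
wrist_force: [-0.3, -0.9, -0.9]
gripper_width: 0.22
gripper_force: 24.5
```

jog_arm(
  commands=[
    [[-0.05,0.05,0],0],
    [[0,0,0.1],0],
    [[0,0,0.1],0],
    [[0,0,0.1],0],
    [[0,0,0.1],0],
    [[0,0,0],0],
  ],
)

```text
clock: 16.68
tcp_pos: [0.5066, -0.2495, 0.1847]
eef_rot: [3.141, -0.0, 0.247]
wrist_force: [0.3, -1.1, 1.8]
gripper_width: 0.222
gripper_force: 24.9
```

It has passed the earlier stop with light force, so I continue.

jog_arm(
  commands=[
    [[0,0,0.1],0],
    [[0,0,0.1],0],
    [[0,0,0.1],0],
    [[0,0,0.1],0],
    [[0,0,0],0],
  ],
)

```text
clock: 17.3
tcp_pos: [0.5064, -0.2494, 0.1806]
eef_rot: [-3.142, 0.0, 0.247]
wrist_force: [1.7, -0.8, 1.6]
gripper_width: 0.222
gripper_force: 24.8
```

jog_arm(
  commands=[
    [[0.02,0,0.1],0],
    [[0.02,0,0.1],0],
    [[0,0,0.1],0],
    [[0,0,0.1],0],
    [[0,0,0.1],0],
    [[0,0,0],0],
  ],
)

```text
clock: 18.05
tcp_pos: [0.5068, -0.2493, 0.1757]
eef_rot: [-3.141, 0.0, 0.247]
wrist_force: [0.4, -1.7, 2.0]
gripper_width: 0.226
gripper_force: 24.9
```

jog_arm(
  commands=[
    [[0.02,0.03,0.1],0],
    [[0,0.02,0.12],0],
    [[0,0,0.12],0],
    [[0,0,0.12],0],
    [[0,0,0.12],0],
    [[0,0,0.12],0],
    [[0,0,0.12],0],
    [[0,0,0.12],0],
    [[0,0,0.12],0],
    [[0,0,0.12],0],
    [[0,0,0.12],0],
    [[0,0,0],0],
  ],
)

```text
clock: 19.55
tcp_pos: [0.5071, -0.2498, 0.1626]
eef_rot: [-3.142, 0.0, 0.247]
wrist_force: [-1.2, 0.8, -0.6]
gripper_width: 0.226
gripper_force: 24.9
```

jog_arm(
  commands=[
    [[0,0,0.1],0],
    [[0,0,0.1],0],
    [[0,0,0.1],0],
    [[0,0,0.1],0],
    [[0,0,0.1],0],
    [[0,0,0],0],
  ],
)

```text
clock: 20.3
tcp_pos: [0.5071, -0.2497, 0.1576]
eef_rot: [-3.141, 0.0, 0.247]
wrist_force: [-1.2, 0.7, -0.2]
gripper_width: 0.228
gripper_force: 24.9
```

jog_arm(
  commands=[
    [[0,0,0.1],0],
    [[0,0,0.1],0],
    [[0,0,0.1],0],
    [[0,0,0.1],0],
    [[0,0,0],0],
  ],
)

```text
clock: 20.92
tcp_pos: [0.5071, -0.2498, 0.1537]
eef_rot: [-3.142, 0.0, 0.247]
wrist_force: [-1.5, 0.4, -0.3]
gripper_width: 0.226
gripper_force: 24.9
```

jog_arm(
  commands=[
    [[0,0,0.1],0],
    [[0,0,0.1],0],
    [[0,0,0.1],0],
    [[0,0,0.1],0],
    [[0,0,0.1],0],
    [[0,0,0],0],
  ],
)

```text
clock: 21.68
tcp_pos: [0.5072, -0.2498, 0.1485]
eef_rot: [3.141, 0.0, 0.247]
wrist_force: [-0.8, -0.5, -0.3]
gripper_width: 0.22
gripper_force: 24.7
```

jog_arm(
  commands=[
    [[0,0,0.1],0],
    [[0,0,0.1],0],
    [[0,0,0.1],0],
    [[0,0,0.1],0],
    [[0,0,0],0],
  ],
)

```text
clock: 22.3
tcp_pos: [0.5071, -0.2498, 0.1446]
eef_rot: [-3.141, 0.0, 0.247]
wrist_force: [-0.1, 1.1, -0.2]
gripper_width: 0.227
gripper_force: 24.7
```

jog_arm(
  commands=[
    [[0,0,0.1],0],
    [[0,0,0.1],0],
    [[0,0,0.1],0],
    [[0,0,0.1],0],
    [[0,0,0],0],
  ],
)

```text
clock: 22.92
tcp_pos: [0.5071, -0.2498, 0.1405]
eef_rot: [-3.141, 0.0, 0.247]
wrist_force: [0.3, 0.5, -0.0]
gripper_width: 0.218
gripper_force: 24.7
```

jog_arm(
  commands=[
    [[0,0,0.1],0],
    [[0,0,0.1],0],
    [[0,0,0.1],0],
    [[0,0,0],0],
  ],
)

```text
clock: 23.42
tcp_pos: [0.5072, -0.2498, 0.1376]
eef_rot: [-3.142, 0.0, 0.247]
wrist_force: [-0.3, -0.3, -0.3]
gripper_width: 0.219
gripper_force: 24.7
```

jog_arm(
  commands=[
    [[0,0,0.08],0],
    [[0,0,0.08],0],
    [[0,0,0.08],0],
    [[0,0,0],0],
  ],
)

```text
clock: 23.92
tcp_pos: [0.5071, -0.2498, 0.1351]
eef_rot: [-3.141, 0.0, 0.247]
wrist_force: [0.1, -1.5, -2.0]
gripper_width: 0.224
gripper_force: 24.6
```

Run:
```python
from m import *
w=shot('side','s5'); s=ctrl.get_state(); print(s['clock'],s['tcp_pos'],s['wrist_force'])
x,y=[int(v) for v in proj(w,[.508,-.25,.08])]; x-=65;y-=55; print(x,y)
cv2.imwrite('pics/z5.png',cv2.resize(w['frame'][y:y+100,x:x+130],None,fx=6,fy=6,interpolation=2))
```

```text
23.975 [ 0.50710819 -0.24975297  0.135124  ] [-0.11666025 -0.68684294 -1.67959588]
267 196
```

View pics/z5.png

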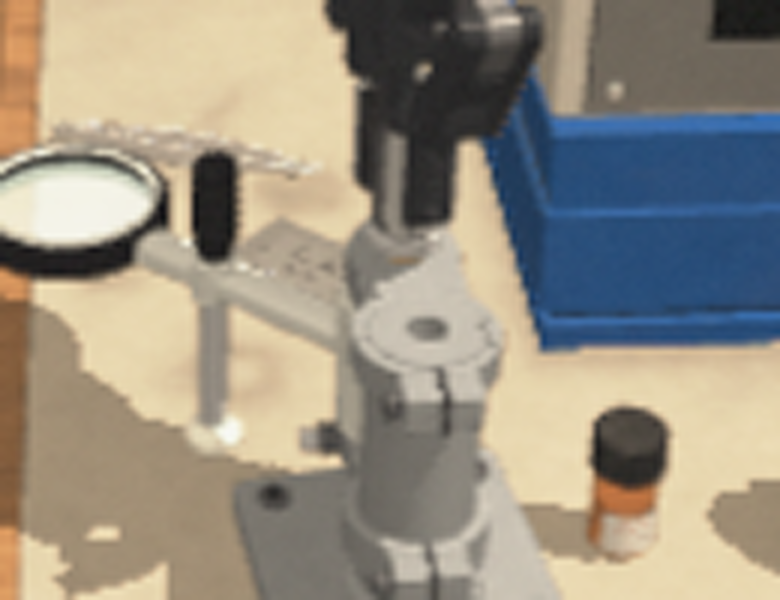

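The side view shows the collar just above the lug, with a sliver of the orange ring still visible at (405,258). The last millimetres go slowly.

jog_arm(
  commands=[
    [[0,0,0.07],0],
    [[0,0,0.07],0],
    [[0,0,0.07],0],
    [[0,0,0],0],
  ],
)

```text
clock: 24.48
tcp_pos: [0.5071, -0.2497, 0.1331]
eef_rot: [-3.141, 0.0, 0.247]
wrist_force: [0.6, -0.1, -1.3]
gripper_width: 0.22
gripper_force: 24.6
```

jog_arm(
  commands=[
    [[0,0,0.06],0],
    [[0,0,0.06],0],
    [[0,0,0],0],
  ],
)

```text
clock: 24.85
tcp_pos: [0.5072, -0.2497, 0.132]
eef_rot: [-3.142, 0.0, 0.247]
wrist_force: [-0.0, -0.7, -0.7]
gripper_width: 0.223
gripper_force: 24.6
```

jog_arm(
  commands=[
    [[0,0,0.05],0],
    [[0,0,0.05],0],
    [[0,0,0],0],
  ],
)

```text
clock: 25.22
tcp_pos: [0.5073, -0.2497, 0.1319]
eef_rot: [3.141, -0.001, 0.247]
wrist_force: [-1.6, 2.0, 6.2]
gripper_width: 0.224
gripper_force: 25.3
```

jog_arm(
  commands=[
    [[0,0,0.05],0],
    [[0,0,0],0],
  ],
)

```text
clock: 25.48
tcp_pos: [0.5073, -0.2498, 0.1319]
eef_rot: [3.141, -0.001, 0.247]
wrist_force: [-3.2, 1.1, 8.8]
gripper_width: 0.224
gripper_force: 25.6
```

Firm stop at 131.9 mm, the same height as in storage, so the collar is seated. Ease off, open, and rise.

jog_arm(
  commands=[
    [[0,0,-0.13],0],
    [[0,0,0],0],
  ],
)

```text
clock: 25.72
tcp_pos: [0.5072, -0.2498, 0.132]
eef_rot: [3.142, -0.0, 0.247]
wrist_force: [-1.2, 0.8, 3.2]
gripper_width: 0.224
gripper_force: 24.9
```

jog_arm(
  commands=[
    [[0,0,0],0],
    [[0,0,0],0],
    [[0,0,0],0],
    [[0,0,-0.5],0],
    [[0,0,-1.5],0],
    [[0,0,-2.5],0],
    [[-1,0,-2.5],0],
    [[-2,0,-2],0],
    [[-2,0,0],0],
    [[0,0,0],0],
    [[0,0,0],0],
  ],
  jaw=0.5,
)

```text
clock: 27.1
tcp_pos: [0.4583, -0.262, 0.2211]
eef_rot: [-3.141, 0.001, 0.246]
wrist_force: [-0.8, -0.3, 0.0]
gripper_width: 0.502
gripper_force: 0.0
```

Run:
```python
from m import *
s=ctrl.get_state(); print(s['clock'],s['tcp_pos'],s['eef_rot'],s['wrist_force'])
w=shot('wrist','w6'); 
for n,p in dict(knobtop=(.5072,-.2498,.151),collar=(.5072,-.2498,.117)).items(): print(n,proj(w,p))
sd=shot('side','s6'); a=sd['frame'][200:300,255:385]; 
o=np.zeros((600,800,3),np.uint8); o[:400,:640]=w['frame']; o[400:,:260]=cv2.resize(a,(260,200),interpolation=2)
o[400:600,270:790]=cv2.resize(sd['frame'][210:260,285:415],(520,200),interpolation=2)
cv2.imwrite('pics/z6.png',o)
```

```text
27.1 [ 0.45830253 -0.26198152  0.2210696 ] [-3.14084232e+00  5.71805345e-04  2.46171209e-01] [-0.79464169 -0.27373137  0.03145001]
knobtop (np.float64(317.7227876621246), np.float64(138.45352222126397))
collar (np.float64(317.79883654772897), np.float64(132.5864062307553))
```

View pics/z6.png

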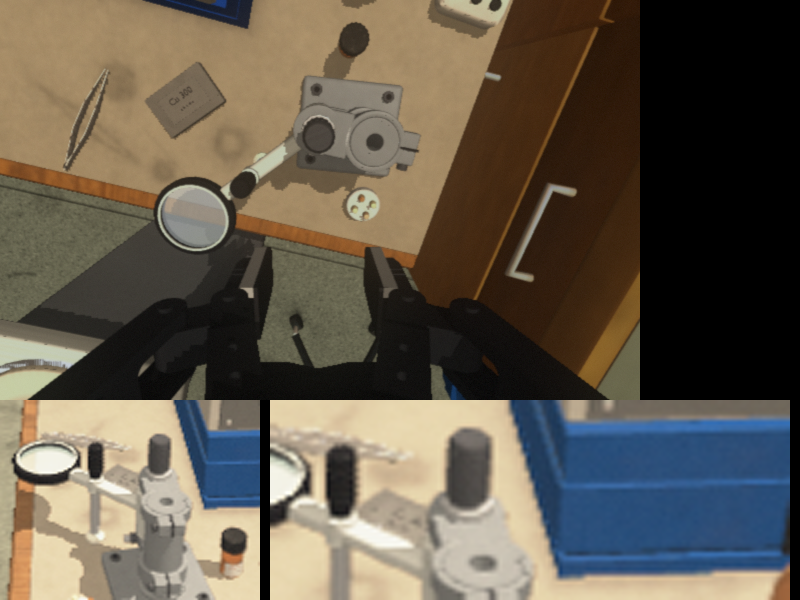

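The pin stands upright on the lug at (318,135), the storage bore is empty, and puck, vial, tweezers and case are undisturbed. That was my eleventh picture, one over the limit of ten, so from here I use numeric checks only.

```bash
cat > n.py <<'E'
from m import *
def blob(im,roi,lo,hi,inv=False):
    x0,y0,x1,y1=roi; h=cv2.cvtColor(im['frame'][y0:y1,x0:x1],cv2.COLOR_BGR2HSV)
    m=cv2.morphologyEx(cv2.inRange(h,lo,hi),cv2.MORPH_CLOSE,np.ones((5,5),np.uint8)); cs,_=cv2.findContours(m,0,2); k=max(cs,key=cv2.contourArea)+np.array([x0,y0]); return k
def case(im,roi):
    k=blob(im,roi,(0,0,60),(180,75,140)); q=cv2.boxPoints(cv2.minAreaRect(k)); return q,cv2.contourArea(k),np.mean([onz(im,*p,.009) for p in q],axis=0)
E
python3 - <<'E'
from n import *
w=load('w6')
h=cv2.cvtColor(w['frame'],cv2.COLOR_BGR2HSV); print('case hsv',h[90,205],h[115,180],'table',h[60,110],h[150,200])
q,a,c=case(w,(138,55,235,145)); print(q.round(),a,c, [np.linalg.norm(onz(w,*q[i],.009)-onz(w,*q[i-1],.009)).round(4) for i in range(4)])
k=blob(w,(222,165,264,205),(0,0,0),(180,255,60)); print('grip',cv2.minEnclosingCircle(k),cv2.contourArea(k)); 
k2=blob(w,(150,170,240,257),(0,0,0),(180,255,60)); print('rim',cv2.fitEllipse(cv2.convexHull(k2)))
P=np.array([.508,-.2496])
l=onz(w,195.5,215,.0755); print('lens',l,np.hypot(*(l[:2]-P)))
th=np.arctan2(*(l[:2]-P)[::-1]); g=P+.072*np.array([np.cos(th),np.sin(th)]); print('grip from lens',g,'proj top',proj(w,[*g,.115]),proj(w,[*g,.099]))
tc=np.arctan2(*(c[:2]-P)[::-1]); print(np.degrees([th,tc]),np.hypot(*(c[:2]-P)),'goal',P+.072*np.array([np.cos(tc),np.sin(tc)]))
for r in('s0','s6'): pass
for f,p in(('side0',(.509,-.292,.151)),('s6',(.508,-.2498,.151))):
    i=load(f); u,v=proj(i,p); h=cv2.cvtColor(i['frame'],cv2.COLOR_BGR2GRAY)[int(v)-15:int(v)+12,int(round(u))]; print(f,u,v,list(h))
E
```

```text
case hsv [ 16  74 114] [ 17  74 121] table [ 17  98 156] [ 18  96 159]
[[145. 100.]
 [198.  62.]
 [226. 100.]
 [173. 138.]] 2868.0 [ 0.49470327 -0.11711039  0.009     ] [np.float64(0.0438), np.float64(0.0667), np.float64(0.0424), np.float64(0.0689)]
grip ((242.5, 185.0), 14.705541610717773) 443.0
rim ((198.67123413085938, 219.74925231933594), (77.14073944091797, 96.76663970947266), 127.46438598632812)
lens [ 0.40683024 -0.16318234  0.0755    ] 0.13305386886038648
grip from lens [ 0.45325358 -0.20283645] proj top (np.float64(238.75285878604177), np.float64(188.18137456372435)) (np.float64(243.3582357413074), np.float64(182.84681855903932))
[139.4965545   95.73104609] 0.13315516768598984 goal [ 0.50081016 -0.17795988]
side0 338.21743961519815 232.02404339777013 [np.uint8(200), np.uint8(201), np.uint8(202), np.uint8(203), np.uint8(205), np.uint8(206), np.uint8(205), np.uint8(202), np.uint8(201), np.uint8(203), np.uint8(203), np.uint8(197), np.uint8(150), np.uint8(106), np.uint8(108), np.uint8(108), np.uint8(107), np.uint8(96), np.uint8(82), np.uint8(72), np.uint8(72), np.uint8(67), np.uint8(67), np.uint8(68), np.uint8(69), np.uint8(69), np.uint8(69)]
s6 334.5829616884543 218.97422706691734 [np.uint8(211), np.uint8(209), np.uint8(208), np.uint8(209), np.uint8(212), np.uint8(211), np.uint8(212), np.uint8(212), np.uint8(209), np.uint8(210), np.uint8(213), np.uint8(213), np.uint8(214), np.uint8(202), np.uint8(123), np.uint8(114), np.uint8(114), np.uint8(114), np.uint8(108), np.uint8(92), np.uint8(79), np.uint8(77), np.uint8(73), np.uint8(77), np.uint8(74), np.uint8(74), np.uint8(75)]
```

jog_arm(
  commands=[
    [[0.4,-2.0,0],0],
    [[0.4,-2.0,0],0],
    [[0.16,-1.86,0],0],
    [[0,0,0],9.5],
    [[0,0,0],9.5],
    [[0,0,0],9.5],
    [[0,0,0],9.5],
    [[0,0,0],9.5],
    [[0,0,0],9.5],
    [[0,0,0],0],
    [[0,0,0],0],
  ],
  jaw=0.45,
)

```text
clock: 28.58
tcp_pos: [0.4069, -0.274, 0.2221]
eef_rot: [-3.078, 0.007, -0.628]
wrist_force: [0.4, -0.2, -0.5]
gripper_width: 0.448
gripper_force: 0.0
```

Run:
```python
from n import *
w=shot('wrist','w7'); s=ctrl.get_state(); print(s['clock'],s['tcp_pos'],s['eef_rot'],w['eye'])
x,y=proj(w,[.4533,-.2028,.115]); print(x,y)
r=[int(max(0,min(v,m))) for v,m in((x-35,640),(y-35,400),(x+35,640),(y+35,400))]
k=blob(w,r,(0,0,0),(180,255,60)); print(cv2.boundingRect(k),cv2.contourArea(k),cv2.fitEllipse(k))
# project expected grip outline extents
c=np.array([proj(w,[.4533+.008*np.cos(a),-.2028+.008*np.sin(a),z]) for a in np.linspace(0,6.28,30) for z in(.078,.115)]); print(c.min(0),c.max(0))
```

```text
28.625 [ 0.40718447 -0.27375011  0.22205332] [-3.07766069  0.00681393 -0.62741913] [ 0.46311326 -0.32600556  0.35530696]
216.59139988551726 202.9051484842873
(210, 186, 29, 26) 469.5 ((224.17874145507812, 198.03126525878906), (20.007568359375, 31.123186111450195), 51.34991455078125)
[206.41065022 180.96803303] [240.39380168 212.64878466]
```

Run:
```python
from n import *
s=ctrl.get_state(); print(s['clock'],s['q'].round(3),s['tcp_pos'],s['eef_rot'],s['wrist_force'],s['joint_vel'].round(3))
```

```text
28.625 [-6.280e-01 -5.500e-02 -2.000e-03  1.630e+00  6.400e-02  3.141e+00] [ 0.40718447 -0.27375011  0.22205332] [-3.07766069  0.00681393 -0.62741913] [-0.08844877  0.06196948 -0.25158141] [ 0.01   0.002  0.003  0.002  0.    -0.003]
```

jog_arm(
  commands=[
    [[0,0,0],0],
    [[0,0,0],0],
  ],
)

```text
clock: 28.88
tcp_pos: [0.4072, -0.274, 0.2219]
eef_rot: [-3.078, 0.007, -0.627]
wrist_force: [0.1, 0.1, -0.5]
gripper_width: 0.448
gripper_force: 0.0
```

jog_arm(
  commands=[
    [[0,0,0],-10.7],
    [[0,0,0],-10.7],
    [[0,0,0],-10.7],
    [[0,0,0],-10.7],
    [[0,0,0],0],
  ],
)

```text
clock: 29.5
tcp_pos: [0.407, -0.2744, 0.2219]
eef_rot: [-3.09, -0.038, 0.116]
wrist_force: [0.3, -0.4, -0.9]
gripper_width: 0.448
gripper_force: 0.0
```

The last joint hit its limit and left a 3.7° tilt in the commanded pose. I choose a yaw where the tilt lies in the pad plane, so the pads stay vertical across the post.

jog_arm(
  commands=[
    [[0,0,0],-10.7],
    [[0,0,0],-10.7],
    [[0,0,0],-10.7],
    [[0,0,0],-10.7],
    [[0,0,0],-10.7],
    [[0,0,0],0],
    [[0,0,0],0],
  ],
)

```text
clock: 30.38
tcp_pos: [0.4068, -0.2746, 0.2219]
eef_rot: [-3.141, -0.064, 1.045]
wrist_force: [0.4, -0.2, 0.4]
gripper_width: 0.448
gripper_force: 0.0
```

```bash
cat > to.py <<'E'
from n import *
import sys
s=ctrl.get_state(); R=Ro.from_euler('xyz',s['eef_rot']); t=np.array(eval(sys.argv[1]))
print(s['tcp_pos'],s['eef_rot'],s['q'].round(2),'cm',(R.inv().apply(t-s['tcp_pos'])*100).round(2)); print(R.as_matrix().round(3))
E
python3 to.py '[.4533,-.2028,.15]'
python3 - <<'E'
from n import *
w=load('w7')  # grip seen there: mask centroid vs expected body centre
e=cv2.fitEllipse(blob(w,[181,167,251,237],(0,0,0),(180,255,60)))[0]
print(onz(w,*e,.0965))
w=load('w6'); e=cv2.minEnclosingCircle(blob(w,(222,165,264,205),(0,0,0),(180,255,60)))[0]; print(onz(w,*e,.0965))
E
```

```text
[ 0.40680538 -0.27464615  0.22189254] [-3.14107463 -0.06433376  1.04543197] [-0.63 -0.05 -0.    1.63  0.06  1.47] cm [8.07 0.42 7.72]
[[ 0.5    0.865  0.032]
 [ 0.863 -0.501  0.056]
 [ 0.064 -0.001 -0.998]]
[ 0.45208027 -0.20139547  0.0965    ]
[ 0.45058369 -0.20208739  0.0965    ]
```

jog_arm(
  commands=[
    [[2,0.1,0],0],
    [[2,0.1,0],0],
    [[2,0.07,0],0],
    [[2.05,0,0],0],
    [[0,0,2.5],0],
    [[0,0,2.5],0],
    [[0,0,2.2],0],
    [[0,0,0.5],0],
    [[0,0,0],0],
    [[0,0,0],0],
  ],
)

```text
clock: 31.62
tcp_pos: [0.4518, -0.2023, 0.1513]
eef_rot: [3.14, -0.064, 1.05]
wrist_force: [-0.3, 0.5, 0.2]
gripper_width: 0.451
gripper_force: 0.0
```

```bash
python3 to.py '[.4525,-.202,.092]'
python3 - <<'E'
from n import *
w=shot('wrist','w8'); x,y=proj(w,[.4525,-.202,.115]); print(x,y,w['eye'])
r=[int(max(0,min(v,m))) for v,m in((x-50,640),(y-50,400),(x+50,640),(y+50,400))]
k=blob(w,r,(0,0,0),(180,255,60)); print(r,cv2.boundingRect(k),cv2.contourArea(k))
c=np.array([proj(w,[.4525+.008*np.cos(a),-.202+.008*np.sin(a),z]) for a in np.linspace(0,6.28,30) for z in(.078,.115)]); print(c.min(0),c.max(0))
E
```

```text
[ 0.45180558 -0.20230749  0.15130978] [ 3.14025755 -0.06438225  1.05048577] [-0.46 -0.07 -0.15  1.48  0.06  1.63] cm [-0.32  0.04  5.92]
[[ 0.496  0.868  0.033]
 [ 0.866 -0.497  0.055]
 [ 0.064  0.001 -0.998]]
318.6663794621694 240.76484094641154 [ 0.48437562 -0.14512871  0.28988257]
[268, 190, 368, 290] (306, 215, 27, 38) 794.5
[304.19349408 209.34135463] [333.09948761 254.2546599 ]
```

The grip outline matches the prediction within about 1 mm, so I descend and pinch.

jog_arm(
  commands=[
    [[-0.1,0,1.5],0],
    [[-0.1,0,1.5],0],
    [[-0.1,0,1.5],0],
    [[0,0,0.9],0],
    [[0,0,0.4],0],
    [[0,0,0],0],
  ],
)

```text
clock: 32.42
tcp_pos: [0.4518, -0.2014, 0.0921]
eef_rot: [-3.141, -0.064, 1.051]
wrist_force: [-0.3, -0.7, -0.4]
gripper_width: 0.446
gripper_force: 0.0
```

jog_arm(
  commands=[
    [[0,0,0],0],
    [[0,0,0],0],
    [[0,0,0],0],
    [[0,0,0],0],
    [[0,0,0],0],
  ],
  jaw=0,
  squeeze=25,
)

```text
clock: 33.05
tcp_pos: [0.4522, -0.2016, 0.0928]
eef_rot: [3.14, -0.064, 1.051]
wrist_force: [2.6, -1.2, 5.9]
gripper_width: 0.179
gripper_force: 25.1
```

```bash
python3 to.py '[.5008,-.178,.092]'
python3 - <<'E'
from n import *
s=ctrl.get_state(); R=Ro.from_euler('xyz',s['eef_rot']); P=np.array([.5078,-.2497]); p=s['tcp_pos']-.011*R.as_matrix()[:,2]
v=p[:2]-P; r=np.hypot(*v); a0=np.arctan2(v[1],v[0]); c=np.array([.4948,-.1178])-P; a1=np.arctan2(c[1],c[0]); print(r,np.degrees([a0,a1]))
n=10; a=np.linspace(a0,a1,n+1); q=P+.072*np.c_[np.cos(a),np.sin(a)]+0; q+= (p[:2]-q[0])*0
d=np.diff(np.vstack([p[:2],q[1:]]),axis=0)
print((R.inv().apply(np.c_[d,np.zeros(n)])*100).round(2))
E
```

```text
[ 0.45223412 -0.2016372   0.09276922] [ 3.14025299 -0.06443744  1.05141653] [-0.46 -0.06 -0.25  1.37  0.06  1.64] cm [4.45 3.04 0.37]
[[ 0.495  0.868  0.033]
 [ 0.866 -0.496  0.055]
 [ 0.064  0.001 -0.998]]
0.07334976515121372 [139.68635184  95.62886498]
[[0.51 0.25 0.03]
 [0.53 0.16 0.03]
 [0.51 0.2  0.03]
 [0.5  0.24 0.03]
 [0.48 0.28 0.03]
 [0.45 0.32 0.03]
 [0.43 0.35 0.03]
 [0.4  0.38 0.03]
 [0.37 0.41 0.02]
 [0.34 0.44 0.02]]
```

jog_arm(
  commands=[
    [[0,0,-0.08],0],
    [[0.3,0.12,0.02],0],
    [[0.55,0.17,0.03],0],
    [[0.55,0.19,0.03],0],
    [[0.5,0.22,0.03],0],
    [[0,0,0],0],
  ],
)

```text
clock: 33.8
tcp_pos: [0.4673, -0.1879, 0.0928]
eef_rot: [-3.14, -0.064, 1.052]
wrist_force: [-4.0, -0.9, 2.7]
gripper_width: 0.172
gripper_force: 26.6
```

jog_arm(
  commands=[
    [[0.5,0.3,0.03],0],
    [[0.5,0.32,0.03],0],
    [[0.47,0.34,0.03],0],
    [[0.43,0.36,0.03],0],
    [[0.4,0.39,0.03],0],
    [[0,0,0],0],
    [[0,0,0],0],
  ],
)

```text
clock: 34.67
tcp_pos: [0.4922, -0.1759, 0.0927]
eef_rot: [-3.138, -0.065, 1.051]
wrist_force: [-9.8, 2.9, 6.6]
gripper_width: 0.177
gripper_force: 37.3
```

```bash
cat > chk.py <<'E'
from n import *
s=ctrl.get_state(); print(s['clock'],s['tcp_pos'],s['wrist_force']); R=Ro.from_euler('xyz',s['eef_rot']); P=np.array([.5078,-.2497]); p=s['tcp_pos']-.011*R.as_matrix()[:,2]
v=p[:2]-P; print('r',np.hypot(*v),'ang',np.degrees(np.arctan2(v[1],v[0])))
d=P+.072*np.array([np.cos(np.radians(95.6)),np.sin(np.radians(95.6))])-p[:2]; print('to goal cm',(R.inv().apply([*d,0])*100).round(2))
E
python3 chk.py
```

```text
34.675 [ 0.49221238 -0.17591765  0.09269174] [-9.84007447  2.88073966  6.59437759]
r 0.07485258869244334 ang 102.26780526406827
to goal cm [0.31 0.84 0.02]
```

jog_arm(
  commands=[
    [[0.05,0.2,-0.08],0],
    [[0.12,0.3,0.01],0],
    [[0.12,0.3,0.01],0],
    [[0,0,0],0],
    [[0,0,0],0],
  ],
)

```text
clock: 35.3
tcp_pos: [0.5005, -0.1749, 0.0928]
eef_rot: [-3.135, -0.069, 1.053]
wrist_force: [-7.6, 16.3, 3.7]
gripper_width: 0.18
gripper_force: 30.8
```

```bash
python3 chk.py
python3 - <<'E'
from n import *
t=shot('top','t9'); f=t['frame']
# lens in top: expected location
u,v=proj(t,[.4948,-.1145,.0755]); print('exp lens px',u,v)
r=[int(u)-30,int(v)-30,int(u)+30,int(v)+30]
k=blob(t,r,(0,0,0),(180,255,60)); print(cv2.contourArea(k),cv2.boundingRect(k),cv2.minEnclosingCircle(cv2.convexHull(k)))
E
```

```text
35.3 [ 0.50053519 -0.17486513  0.09275104] [-7.55399681 16.31766176  3.7087802 ]
r 0.07452058292339267 ang 95.83564767085146
to goal cm [-0.19  0.17 -0.01]
exp lens px 346.4385175432025 193.76333031468977Traceback (most recent call last):
  File "<stdin>", line 6, in <module>
  File "n.py", line 4, in blob
    m=cv2.morphologyEx(cv2.inRange(h,lo,hi),cv2.MORPH_CLOSE,np.ones((5,5),np.uint8)); cs,_=cv2.findContours(m,0,2); k=max(cs,key=cv2.contourArea)+np.array([x0,y0]); return k
                                                                                                                      ~~~^^^^^^^^^^^^^^^^^^^^^^^^
ValueError: max() iterable argument is empty
```

Ease the inward press, then let go and rise for a look.

jog_arm(
  commands=[
    [[0.17,-0.1,0],0],
    [[0.05,-0.05,0],0],
    [[0,0,0],0],
  ],
)

```text
clock: 35.72
tcp_pos: [0.5005, -0.1744, 0.0927]
eef_rot: [-3.137, -0.066, 1.052]
wrist_force: [-6.1, 3.4, -1.5]
gripper_width: 0.176
gripper_force: 30.5
```

jog_arm(
  commands=[
    [[0,0,0],0],
    [[0,0,0],0],
    [[0,0,0],0],
    [[0,0,-0.5],0],
    [[0,0,-1.5],0],
    [[0,0,-2],0],
    [[0,0,-2.5],0],
    [[0,0,-2.5],0],
    [[0,0,0],0],
    [[0,0,0],0],
  ],
  jaw=0.4,
)

```text
clock: 36.98
tcp_pos: [0.4989, -0.1808, 0.1837]
eef_rot: [3.142, -0.064, 1.051]
wrist_force: [0.3, -0.4, 0.3]
gripper_width: 0.402
gripper_force: 0.0
```

Run:
```python
from n import *
s=ctrl.get_state(); print(s['clock'],s['tcp_pos'],s['wrist_force'],s['q'].round(2))
w=shot('wrist','w9'); sd=shot('side','s9'); print(w['eye'])
for n,p in dict(lens=(.495,-.1145,.0755),case=(.4948,-.1178,.009),grip=(.5008,-.178,.115),knob=(.508,-.25,.151)).items(): print(n,[np.round(proj(i,p)) for i in(w,sd)])
for i in (w,sd):
    u,v=proj(i,(.495,-.1145,.0755)); h=cv2.cvtColor(i['frame'],cv2.COLOR_BGR2GRAY); u,v=int(u),int(v)
    print(h[max(v,0)if v<400 else 399,max(0,u-110):u+110:3])
```

```text
36.975 [ 0.49885339 -0.1807503   0.18373653] [ 0.25132036 -0.35477001  0.27050724] [-0.38  0.02 -0.01  1.54  0.06  1.71]
[ 0.53150627 -0.12365375  0.322298  ]
lens [array([268., 134.]), array([320., 216.])]
case [array([280., 134.]), array([319., 242.])]
grip [array([318., 219.]), array([326., 215.])]
knob [array([391., 334.]), array([335., 219.])]
[130 131 133 135 135 135 132 133 130 125 125 130 104  87  88  87  66  38
 119 153 133 150 149 151 152 150 149 151 141 140 139 139 142 143 142 143
 144 144 157 159 159 157 158 157 179  81  47  47 105 105 109 105 110 104
 133 135 133 134 135 136 135 134 136 136 132 135 134 132 132 131 127 127
 123 117]
[170 169 162 145 167 167 167 163 171 171 164 170 167 172 171 173 178 175
 168 144 165 152 212 211 215 207 212 212 210 209 197 205 231 241 242 243
 242  96  48 202 208 214 214 210 206 193  59  56  82  57 111 125 123 116
 113 112 110 104 106 104  99  96 101 103 103 103 101 103 103 100 104 101
 102 101]
```

```bash
cat > lens.py <<'E'
from n import *
def lens(w,g):
    u,v=[int(x) for x in g]; x0,y0,x1,y1=max(0,u-80),max(0,v-70),u+80,v+70
    m=(cv2.cvtColor(w['frame'][y0:y1,x0:x1],cv2.COLOR_BGR2GRAY)<60).astype(np.uint8)
    cs,hi=cv2.findContours(m,cv2.RETR_CCOMP,2)
    # inner hole (glass) = largest hole contour
    holes=[c for c,h in zip(cs,hi[0]) if h[3]>=0]; k=max(holes,key=cv2.contourArea); e=cv2.fitEllipse(k)
    o=[c for c,h in zip(cs,hi[0]) if h[3]<0]; ko=max(o,key=cv2.contourArea); eo=cv2.fitEllipse(cv2.convexHull(ko))
    off=np.array([x0,y0]); return np.array(e[0])+off,e[1],np.array(eo[0])+off,eo[1],cv2.contourArea(k)
if __name__=='__main__':
    import sys
    w=load(sys.argv[1]); r=lens(w,proj(w,(.495,-.1145,.0755))); print(r)
    for c in (r[0],r[2]): print(onz(w,*c,.0755),onz(w,*c,.07))
E
python3 lens.py w9
python3 - <<'E'
from n import *
w=load('w9'); f=w['frame']; h=cv2.cvtColor(f,cv2.COLOR_BGR2HSV)
cv2.imwrite('pics/w9.png',f)
# predicted case corners (from w1) projected, for overlap with the present edge
for q in ([.4837,-.0787],[.5318,-.1228],[.5059,-.1593],[.456,-.113]): print(np.round(proj(w,[*q,.009])))
k=blob(w,(298,110,360,200),(0,0,0),(180,85,125)); print(cv2.boundingRect(k),cv2.contourArea(k))
u,v=proj(w,(.5008,-.178,.115)); k=blob(w,[int(u)-40,int(v)-35,int(u)+40,int(v)+40],(0,0,0),(180,255,60)); print('grip',cv2.boundingRect(k))
for y in (-.178,-.175):
  c=np.array([proj(w,[.5008+.008*np.cos(a),y+.008*np.sin(a),z]) for a in np.linspace(0,6.28,30) for z in(.078,.115)]); print(c.min(0),c.max(0))
E
```

```text
(array([251.84285736, 147.62160492]), (86.40544891357422, 90.35797882080078), array([252.57343292, 147.07070923]), (95.564697265625, 99.22811126708984), 6129.5)
[ 0.47970481 -0.11702126  0.0755    ] [ 0.47855039 -0.11687346  0.07      ]
[ 0.48038158 -0.11694915  0.0755    ] [ 0.47924224 -0.11679973  0.07      ]
[247. 102.]
[318. 119.]
[313. 167.]
[242. 151.]
(298, 113, 22, 53) 773.5
grip (299, 206, 23, 32)
[306.0491321  194.41515296] [330.82207779 230.75424408]
[303.69849447 191.00365542] [328.53959619 226.93675941]
```

The lens is at (0.480,-0.117), about 15 mm short of the case centre (0.495,-0.118), because the post slid along the pads. I turn the fingers to close along the swing direction and re-grip.

jog_arm(
  commands=[
    [[0,0,0],-10],
    [[0,0,0],-10],
    [[0,0,0],-9.5],
    [[0,0,0],0],
    [[0,0,0],0],
  ],
)

```text
clock: 37.7
tcp_pos: [0.4987, -0.1807, 0.1834]
eef_rot: [3.111, -0.056, 1.564]
wrist_force: [0.2, 0.6, 0.0]
gripper_width: 0.402
gripper_force: 0.0
```

```bash
python3 to.py '[.4935,-.179,.093]'
```

```text
[ 0.4987213  -0.18067783  0.18342049] [ 3.1107185  -0.05635127  1.56354048] [-0.38  0.02 -0.01  1.54  0.06  1.2 ] cm [-0.35 -0.8   9.02]
[[ 0.007  0.999  0.031]
 [ 0.998 -0.009  0.056]
 [ 0.056  0.031 -0.998]]
```

jog_arm(
  commands=[
    [[-0.15,-0.8,0],0],
    [[-0.2,0,1.5],0],
    [[0,0,2],0],
    [[0,0,2],0],
    [[0,0,2],0],
    [[0,0,1],0],
    [[0,0,0.5],0],
    [[0,0,0],0],
  ],
)

```text
clock: 38.7
tcp_pos: [0.4937, -0.1792, 0.0936]
eef_rot: [3.11, -0.056, 1.567]
wrist_force: [0.1, -0.5, 0.1]
gripper_width: 0.401
gripper_force: 0.0
```

jog_arm(
  commands=[
    [[0,0,0],0],
    [[0,0,0],0],
    [[0,0,0],0],
    [[0,0,0],0],
    [[0,0,-0.08],0],
    [[0,0,0],0],
  ],
  jaw=0,
  squeeze=25,
)

```text
clock: 39.45
tcp_pos: [0.4937, -0.1792, 0.0944]
eef_rot: [3.11, -0.056, 1.567]
wrist_force: [-1.6, 1.2, 2.1]
gripper_width: 0.177
gripper_force: 24.7
```

```bash
python3 chk.py
```

```text
39.45 [ 0.49375    -0.17920193  0.09436542] [-1.64957717  1.22132911  2.14383916]
r 0.07135151235042593 ang 101.64491777618667
to goal cm [0.18 0.74 0.03]
```

jog_arm(
  commands=[
    [[0.03,0.2,0],0],
    [[0.03,0.25,0],0],
    [[0.02,0.25,0],0],
    [[0,0.08,0],0],
    [[0,0,0],0],
    [[0,0,0],0],
  ],
)

```text
clock: 40.2
tcp_pos: [0.5002, -0.1777, 0.0943]
eef_rot: [3.113, -0.058, 1.567]
wrist_force: [-9.3, 3.5, 3.7]
gripper_width: 0.174
gripper_force: 29.8
```

```bash
python3 chk.py
python3 - <<'E'
from lens import *
w=shot('wrist','w10'); r=lens(w,proj(w,(.495,-.1145,.0755))); print(r)
for c in (r[0],r[2]): print(onz(w,*c,.0755))
E
```

```text
40.2 [ 0.50024928 -0.17773688  0.09429088] [-9.29137592  3.49774056  3.68658335]
r 0.07176412219200243 ang 96.29434323856245
to goal cm [0.03 0.08 0.  ]Traceback (most recent call last):
  File "<stdin>", line 2, in <module>
  File "lens.py", line 7, in lens
    holes=[c for c,h in zip(cs,hi[0]) if h[3]>=0]; k=max(holes,key=cv2.contourArea); e=cv2.fitEllipse(k)
                                                     ~~~^^^^^^^^^^^^^^^^^^^^^^^^^^^
ValueError: max() iterable argument is empty
```

jog_arm(
  commands=[
    [[0,0.08,0],0],
    [[0,0.02,0],0],
    [[0,0,0],0],
  ],
)

```text
clock: 40.62
tcp_pos: [0.502, -0.1778, 0.0944]
eef_rot: [3.111, -0.057, 1.567]
wrist_force: [-4.3, 2.9, 2.2]
gripper_width: 0.174
gripper_force: 25.6
```

jog_arm(
  commands=[
    [[0,-0.03,0],0],
    [[0,0,0],0],
    [[0,0,0],0],
    [[0,0,-0.5],0],
    [[0,0,-1.5],0],
    [[0,0,-2],0],
    [[0,0,-2.5],0],
    [[0,0,-2.5],0],
    [[-2,0,-1],0],
    [[0,0,0],0],
    [[0,0,0],0],
  ],
  jaw=0.4,
)

```text
clock: 42.0
tcp_pos: [0.4988, -0.2038, 0.1934]
eef_rot: [3.11, -0.056, 1.567]
wrist_force: [0.9, 0.5, 0.1]
gripper_width: 0.4
gripper_force: 0.0
```

Run:
```python
from lens import *
s=ctrl.get_state(); print(s['clock'],s['tcp_pos'],s['wrist_force'])
w=shot('wrist','w11'); print(w['eye'],proj(w,(.495,-.1145,.0755)))
r=lens(w,proj(w,(.495,-.1145,.0755))); print(r)
for c in (r[0],r[2]): print(onz(w,*c,.0755))
```

```text
42.0 [ 0.49881731 -0.20379917  0.19338391] [0.87687976 0.51686353 0.11745681]
[ 0.49463772 -0.13679463  0.33136414] (np.float64(307.04250434234774), np.float64(84.95599642485362))
(array([309.55966949,  84.32117462]), (88.97892761230469, 93.39513397216797), array([309.0638504 ,  84.14806366]), (97.09424591064453, 101.9233169555664), 6522.5)
[ 0.49682987 -0.11406901  0.0755    ]
[ 0.49647205 -0.11394868  0.0755    ]
```

The lens is within about 2 mm tangentially of the case centre. I clear the arm and confirm from the top camera.

jog_arm(
  commands=[
    [[0,0,-3],0],
    [[0,-3,-2],0],
    [[0,-4,0],0],
    [[0,-4,0],0],
    [[0,-4,0],0],
    [[0,0,0],0],
    [[0,0,0],0],
  ],
)

```text
clock: 42.92
tcp_pos: [0.3477, -0.2058, 0.2385]
eef_rot: [3.109, -0.056, 1.567]
wrist_force: [-0.5, -1.1, 0.1]
gripper_width: 0.402
gripper_force: 0.0
```

Run:
```python
from lens import *
s=ctrl.get_state(); print(s['clock'],s['tcp_pos'],s['wrist_force'])
a=load('top0'); b=shot('top','t12'); d=cv2.absdiff(a['frame'],b['frame']).max(2)
for n,p in dict(puck=(.429,-.3156,.022),vial=(.5785,-.2596,.04),tweez=(.445,-.03,.005),case=(.495,-.118,.009)).items():
    u,v=[int(x) for x in proj(b,p)]; print(n,u,v,d[v-8:v+8,u-8:u+8].mean())
q,ar,c=case(a,(325,178,365,220)); print('case top0',q.round(),c)
u,v=[int(x) for x in proj(b,(.496,-.114,.0755))]; g=cv2.cvtColor(b['frame'],cv2.COLOR_BGR2GRAY)
m=(g[v-26:v+26,u-26:u+26]<75).astype(np.uint8); cs,_=cv2.findContours(m,0,2); k=max(cs,key=cv2.contourArea); (x,y),r=cv2.minEnclosingCircle(k); print('rim',x+u-26,y+v-26,r,onz(b,x+u-26,y+v-26,.0755))
s0,s1=load('side0'),shot('side','s12'); d=cv2.absdiff(s0['frame'],s1['frame']).max(2)
for n,p in dict(puck=(.429,-.3156,.022),vial=(.5785,-.2596,.03)).items():
    u,v=[int(x) for x in proj(s1,p)]; print(n,u,v,d[v-8:v+8,u-8:u+8].mean())
```

```text
42.925 [ 0.34770209 -0.20581548  0.23847002] [-0.50377906 -1.07787166  0.10331076]
puck 435 227 16.2890625
vial 411 158 6.1171875
tweez 306 219 7.4765625
case 346 197 59.71875
case top0 [[329. 204.]
 [331. 203.]
 [342. 214.]
 [341. 216.]] [ 0.46894817 -0.09400926  0.009     ]
rim 339.0 208.5 1.1181340217590332 [ 0.46341277 -0.09888673  0.0755    ]
puck 291 300 9.28125
vial 368 273 6.21484375
```

```bash
python3 -c "
from bench import ctrl
print(ctrl.close_job())"
```

```text
the job is handed in; nothing more can be done
None
```

The job is handed in at about 43 s: the pin is seated with its collar on the upper lug, judged by its stop height and a low-force press, and the lens stands about 2 mm round its swing (4 mm in all) from the case centre, with the case and bystanders apparently undisturbed; the pin bound once at the eye at about 10 N and I backed off, the swing took two grips because the post slipped in the first, and I viewed 11 pictures, one over the limit of 10.

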